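# Unlock the blue dial lock box

## Task

Unlock the kitchen lock box with the blue lid: turn its blue dial until the white pointer stands at the three-dot mark, then slide its bolt by the blue tab, towards the dial, fully back. Leave the bolt drawn, and leave the dial and bolt of the green-lidded box as they are.

Things in the scene. Friction and masses are not known exactly. Their poses are not given: they have to be found in the camera images.
- blue_box: Heavy white steel lock box with a blue lid, 170 x 124 x 70 mm, fixed to the table; origin under its centre, x from the bolt at its front to the dial. On the lid is a round dark lock cover (radius 44 mm, top 82 mm above the table, 38 mm along x) with five marks of 1 to 5 yellow dots, clockwise from above, 0.7 rad apart. Three dots lie straight along +x from the dial's axis.
- blue_dial_grip (a point): Grip point of the blue dial on its vertical turning axis, 106 mm above the table. The grip is a blue bar 40 mm long, 12 mm wide, its sides upright and free from 89 to 118 mm above the table, on a black disc of radius 24 mm. The frame turns with the dial: x along the bar towards the end with the white pointer line, z up.
- blue_dial (a joint): Angle of the blue dial in rad, growing clockwise seen from above: -1.4 at one dot, -0.7 at two, 0 at three, 0.7 at four, 1.4 at five dots (travel ends at one and five). It stays where it is left (friction about 0.03 N m, no clicks). The bolt goes fully back only within about 0.25 rad of 0.
- blue_bolt_tab (a point): Grip point in the upright blue tab of the bolt, 102 mm above the table. The tab is 14 mm long in the sliding direction, 10 mm wide, free from about 80 to 113 mm above the table, 78 mm from the dial's axis when the bolt is shut. x: the level direction in which the bolt is drawn, towards the dial; y across; z up.
- blue_bolt (a joint): Travel of the blue box's bolt in m: 0 shut (its end lies in the steel keeper at the front of the box), 0.018 fully drawn at its stop. Friction about 1.5 N, no spring; while the dial is off its code it is blocked after 2 to 3 mm.
- green_pointer (a point): Pointer end of the dial's bar on the other box, alike but with green lid, green dial and green tab: not to be touched. 20 mm from that dial's axis, 106 mm above the table.
- green_bolt (a joint): Travel of the green box's bolt in m, 0 shut: to be left so.

How it is judged (in metres and radians):
At the end, for the whole second after the job is handed in: The blue box's bolt is drawn at least 13 of its 18 mm and at rest, its dial within 0.35 rad of the three-dot mark; the green box's bolt is still shut (within 3 mm) and its pointer end within 6 mm of where it began (value of joint blue_bolt above 0.013 m and value of joint blue_dial between -0.35 and 0.35 rad and velocity of joint blue_bolt below 0.005 m/s and value of joint green_bolt below 0.003 m and distance of green_pointer from where it was at the start of the episode below 0.006 m); the robot touches nothing.
It fails at once if the green box's dial is turned (pointer end moves over 8 mm) or its bolt is drawn over 4 mm (distance of green_pointer from where it was at the start of the episode above 0.008 m or value of joint green_bolt above 0.004 m).
It also fails if it takes over 45 s, if anything falls off the work surface, if the arm or the gripper's body presses on something with over 40 N, if the wrist force passes 120 N, or if a joint passes its speed limit or range.

## Robot

A 7-joint arm with a two-finger parallel gripper is mounted at the origin on a cart in front of the work surface, level with it; the furniture and walls round the work are solid. World frame = base frame: x ahead of the robot, y to its left, z up, the work surface at z = 0. Lengths are in m, angles in degrees, forces in N, time in s.
With the tool pointing down it reaches from about 0.4 to 0.85 m from the base axis. Payload 4.5 kg.
Tool frame: the origin (TCP) lies between the finger pads; the fingertips stand 8 mm ahead of it and the grasp point (between the pads) lies 11 mm behind it (ctrl.tip_reach is the distance from the TCP to the fingertips, in m); z points along the fingers, y is the line along which they close (so a half turn about z gives the same grasp; the last joint's range is limited). The gripper opens to 85 mm and grips with 20 to 120 N. Pads are 22 mm wide; open, the fingers measure 114 mm over their backs; the gripper's body (76 mm by 85 mm) begins 54 mm behind the grasp point. The pads swing forward as they close: fully open they stand 13 mm farther back than shut.
Start: joints at [76.593, 39.483, -11.15, 89.685, 9.013, 51.709, -12.324], TCP at [0.165, -0.603, 0.239] pointing down, gripper open.
Joint ranges: [-172.22, 172.22], [-26.19, 119.32], [-84.43, 86.54], [7.71, 146.69], [-57.33, 237.33], [2.42, 119.75], [-152.13, 152.13]. Speed limits (degrees/s): [147.25, 147.25, 180, 180, 180, 180, 180].

## Interface

Orientations are given as a 3x3 rotation matrix whose columns are the frame's x, y, z axes.
In Python, from rig import ctrl, grab_frame, finder gives the robot as it stands.
- The arm moves only by the shell command python3 -m handwheel 'ROWS' [FORCE]. ROWS is JSON, a list that holds one entry, the list of rows, each a list of 7 numbers: the opening, from -1 (shut) to 1 (fully open), then the shift along the tool's x, y, z in mm, then the turn, a rotation vector about the tool's x, y, z in degrees. A call has 1 to 12 rows; each row is the pose to reach, as a shift and turn from the pose commanded when the call began, along the tool's axes at that moment; what a row does not reach only later rows make up. A row lasts 1/10 s, in which the tool goes at most 50 mm and 8.59 degrees, less where a joint would pass 70% of its speed; a pose out of reach is approached as far as the arm can. A call with a gripper value outside its range is refused whole. The fingers move at their own pace and stop on an object; FORCE is the grip in N (left out, the last holds). Time passes only in rows, so rows that repeat a pose let the fingers close. It gives the time, the measured TCP pose, the force, the opening and the grip force at its end, in the units of the state.
- ctrl.observe(): the state, without advancing time (a new reading comes with each control period).
- grab_frame(name): name is "scene" or "side" or "wrist"; returns a dict with "img" (384x512x3 uint8, red, green, blue), "fx", "fy", "cx", "cy" (pixels), "k1" (the pictures are not rectified: a ray, as slopes to the right and down, at radius r is drawn at 1 + k1 r^2 times it, then the intrinsics apply), "world_to_cam" (4x4, takes a point from world to camera coordinates). Camera axes: x right, y up, looking along -z (the intrinsics and any distortion apply to the point x, -y, -z); pixel columns grow to the right and rows downward; lengths in m; the calibration is good to about 2 mm. A picture is of the moment at which its call begins. There is no depth.
- ctrl.hand_in(): hands the job in; it is judged then, once.
Trained networks look in the newest picture that a camera, given by its name, has taken for a name from the list of things; names that differ only in an ending like _2 or _b are one class to them, and where a whole thing is asked for, a point or a joint stands for the part that bears it (a point fixed in the world has none). Each returns a list of dicts, best first, with "score" (0 to 1); they miss things now and then, are a little off and sometimes report something else, mostly with a low value. They report only what shows in the picture. A call takes as long as a camera call.
- finder.cut_out(target, camera): "region" (384x512 bool, what is visible of it) and "at" ([row, column] in pixels, amid what is visible of it).
The state is a dict: "time": time; "joint_positions": joint angles; "qd": joint speeds; "joint_torque": joint torques, N m; "ee_pos": TCP position; "tool_rot": TCP orientation; "wrist_force": force on the tool from outside, world axes, zero at the start; "wrist_torque": the same for the moment, N m; "opening": finger opening in m; "grasp_force": force on a finger pad.
Only numpy, scipy, OpenCV 4.12 (cv2) and the standard library are available. Lean on these libraries where they do the work, as an engineer would, in place of code of your own. Each camera call takes 0.05 s, during which the arm holds its last target. There are 200 camera calls.

## Working session

There is one attempt and no reset: what is moved stays moved. The work goes in short steps, Python scripts to look and compute and a shell command to move; the robot and the scene stay as the last step left them, time stands still between calls to the robot, and variables do not carry over. Pictures are saved under pics/ and viewed, at most 10 in all, crops included, and the job is handed in when it is done.

```bash
mkdir -p pics
cat > h.py <<'E'
import numpy as np, cv2
from rig import ctrl, grab_frame, finder
def und(f,uv):
    K=np.array([[f['fx'],0,f['cx']],[0,f['fy'],f['cy']],[0,0,1.]])
    return cv2.undistortPoints(np.array([[uv]],float),K,np.array([f['k1'],0,0,0.]))[0,0]
def ray(f,uv):
    x,y=und(f,uv); T=np.array(f['world_to_cam']); R=T[:3,:3]
    return -R.T@T[:3,3], R.T@np.array([x,-y,-1])
def at_z(f,uv,z):
    o,d=ray(f,uv); return o+d*(z-o[2])/d[2]
def save(f,n): cv2.imwrite('pics/'+n+'.png',f['img'][:,:,::-1])
E
python3 - <<'E'
from h import *
ims=[]
np.set_printoptions(precision=4,suppress=True)
s=ctrl.observe();print(s['time'],s['ee_pos'],s['tool_rot'],s['opening'])
for c in ['scene','side']:
    f=grab_frame(c); save(f,c+'0')
    T=np.array(f['world_to_cam']);print(c,-T[:3,:3].T@T[:3,3])
    for t,z in [('blue_dial_grip',.112),('blue_bolt_tab',.1),('blue_box',.06),('green_pointer',.112)]:
        for r in finder.cut_out(t,c)[:2]:
            print(t,round(r['score'],2),r['at'],r['region'].sum(),at_z(f,(r['at'][1],r['at'][0]),z))
E
```

```text
0.0 [ 0.1652 -0.6021  0.2385] [[ 0.9643  0.2647 -0.0006]
 [ 0.2647 -0.9643  0.0018]
 [-0.0001 -0.0019 -1.    ]] 0.08578513230887205
scene [-0.0385  0.6073  0.5768]
blue_dial_grip 0.95 [230.3, 207.6] 747 [0.4525 0.3699 0.112 ]
blue_bolt_tab 0.86 [235.9, 260.1] 360 [0.4093 0.3035 0.1   ]
blue_box 0.85 [255.2, 230.6] 8476 [0.4347 0.3422 0.06  ]
green_pointer 0.91 [155.0, 295.3] 426 [0.5508 0.1281 0.112 ]
side [ 0.1807 -0.3676  0.5728]
blue_dial_grip 0.75 [153.6, 203.6] 260 [0.4659 0.3448 0.112 ]
blue_bolt_tab 0.68 [180.1, 200.0] 118 [0.4192 0.2653 0.1   ]
blue_box 0.71 [184.8, 200.9] 3409 [0.4333 0.3002 0.06  ]
green_pointer 0.56 [199.8, 303.6] 387 [0.5607 0.078  0.112 ]
```

View pics/scene0.png

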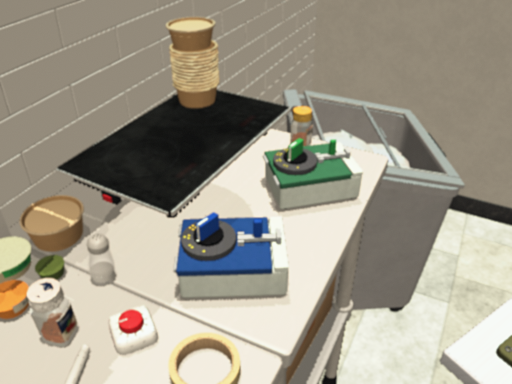

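View pics/side0.png

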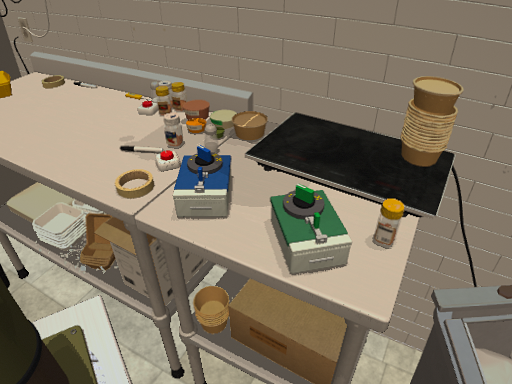

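```bash
python3 -m handwheel '[[[1,184,-131,-20,0,0,0],[1,368,-262,-20,0,0,0],[1,368,-262,-20,0,0,0],[1,368,-262,-20,0,0,0],[1,368,-262,-20,0,0,0],[1,368,-262,-20,0,0,0],[1,368,-262,-20,0,0,0],[1,368,-262,-20,0,0,0],[1,368,-262,-20,0,0,0],[1,368,-262,-20,0,0,0],[1,368,-262,-20,0,0,0]]]'
python3 - <<'E'
from h import *
s=ctrl.observe();print(s['ee_pos'],s['joint_positions'])
E
```

```text
time: 1.6
ee_pos: [0.4521, -0.2511, 0.2595]
tool_rot: [[0.963, 0.269, 0.001], [0.269, -0.963, 0.0], [0.001, 0.0, -1.0]]
wrist_force: [0.5, -0.6, -0.0]
opening: 0.0852
grasp_force: 0.0
[ 0.4521416  -0.25105793  0.25945798] [ 30.13713425  29.83644946  -9.66226955 106.82162609   6.88957345
  43.86715208 -57.64524002]
```

```bash
python3 -m handwheel '[[[1,124,-527,-20,0,0,-43],[1,124,-527,-20,0,0,-43],[1,124,-527,-20,0,0,-43],[1,124,-527,-20,0,0,-43],[1,124,-527,-20,0,0,-43],[1,124,-527,-20,0,0,-43],[1,124,-527,-20,0,0,-43],[1,124,-527,-20,0,0,-43],[1,124,-527,-20,0,0,-43],[1,124,-527,-20,0,0,-43],[1,124,-527,-20,0,0,-43],[1,124,-527,-20,0,0,-43]]]'
cat > look.py <<'E'
from h import *
import sys
np.set_printoptions(precision=4,suppress=True)
s=ctrl.observe();print(s['ee_pos'],s['joint_positions'])
f=grab_frame('wrist'); save(f,sys.argv[1])
T=np.array(f['world_to_cam']);print(-T[:3,:3].T@T[:3,3])
for t,z in [('blue_dial_grip',.112),('blue_bolt_tab',.11),('blue_box',.07)]:
    for r in finder.cut_out(t,'wrist')[:2]:
        print(t,round(r['score'],2),r['at'],r['region'].sum(),at_z(f,(r['at'][1],r['at'][0]),z))
E
python3 look.py w1
```

```text
time: 2.8
ee_pos: [0.4306, 0.2943, 0.2798]
tool_rot: [[0.519, 0.855, 0.001], [0.855, -0.519, 0.006], [0.006, -0.002, -1.0]]
wrist_force: [-0.8, 0.7, -0.7]
opening: 0.0853
grasp_force: 0.0
[0.4306 0.2943 0.2798] [-25.1888  29.5173 -22.0689 104.3603  14.039   48.536  -85.2649]
[0.4659 0.352  0.415 ]
blue_dial_grip 0.86 [102.8, 254.0] 1731 [0.4702 0.3588 0.112 ]
blue_bolt_tab 0.68 [99.9, 254.2] 1704 [0.4718 0.361  0.11  ]
blue_bolt_tab 0.61 [173.6, 253.5] 470 [0.4343 0.3005 0.11  ]
blue_box 0.55 [130.2, 254.9] 17361 [0.4566 0.3343 0.07  ]
blue_box 0.32 [246.0, 447.9] 1406 [0.59   0.0905 0.07  ]
```

View pics/w1.png

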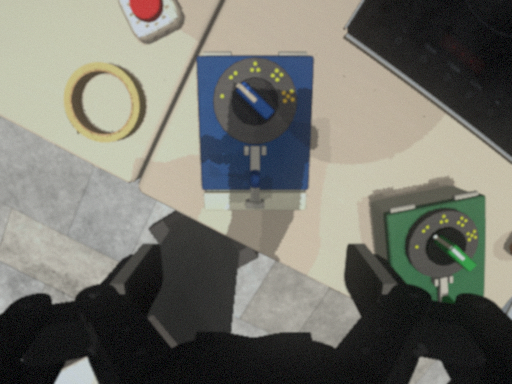

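Run:
```python
from h import *
f=grab_frame('wrist'); im=f['img']
cv2.imwrite('pics/c1.png',cv2.resize(im[50:215,190:320],None,fx=3.5,fy=3.5,interpolation=cv2.INTER_CUBIC)[:,:,::-1])
m=finder.cut_out('blue_dial_grip','wrist')[0]['region']
hsv=cv2.cvtColor(im,cv2.COLOR_RGB2HSV)
blue=(hsv[...,0]>100)&(hsv[...,0]<130)&(hsv[...,1]>110)
y,x=np.mgrid[:384,:512]; near=(x-254)**2+(y-100)**2<30**2
b=(blue&near).astype(np.uint8); pts=np.argwhere(b)[:,::-1].astype(np.float32)
print(len(pts),cv2.minAreaRect(pts),pts.mean(0))
ws=np.argwhere(near&(hsv[...,1]<90)&(hsv[...,2]>150))[:,::-1];print('white',len(ws),ws.mean(0) if len(ws) else 0)
c=cv2.minAreaRect(pts)[0]
P=np.array([at_z(f,q,.118) for q in cv2.boxPoints(cv2.minAreaRect(pts))]);print(P,at_z(f,c,.118))
# lid edges -> box yaw
for a,bb in [((197,57),(202,190)),((313,55),(308,190))]:
    d=at_z(f,a,.07)-at_z(f,bb,.07);print(np.degrees(np.arctan2(d[1],d[0])),np.linalg.norm(d))
```

```text
434 ((248.34185791015625, 92.54631805419922), (41.14899444580078, 14.130836486816406), 42.709388732910156) [250.77881   94.877884]
white 78 [239.67948718  83.92307692]
[[0.46099352 0.37459807 0.118     ]
 [0.47320151 0.37756516 0.118     ]
 [0.48372442 0.3422993  0.118     ]
 [0.471353   0.3390116  0.118     ]] [0.4722749  0.35852224 0.118     ]
57.97541704669106 0.1428891871764909
58.55806268139892 0.14494690166647925
```

View pics/c1.png

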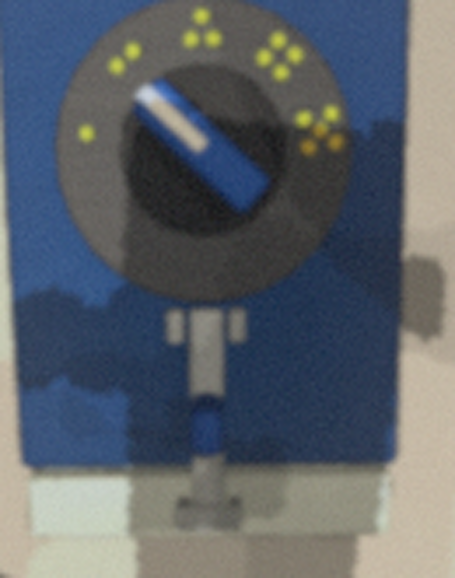

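```bash
cat > d.py <<'E'
import sys
from h import *
s=ctrl.observe();R=np.array(s['tool_rot']);g=np.array([float(v) for v in sys.argv[1:4]])
print(s['time'],s['ee_pos'],np.degrees(np.arctan2(R[1,0],R[0,0])),'shift mm',R.T@(g-s['ee_pos'])*1000)
E
python3 d.py .472 .3585 .102
```

```text
3.1 [0.4318608  0.28579866 0.27911531] 58.12488455788868 shift mm [ 83.19681648  -4.46294531 176.98826059]
```

```bash
python3 -m handwheel '[[[0.2,83,-4,60,0,0,-48],[0.2,83,-4,100,0,0,-48],[0.2,83,-4,120,0,0,-48],[0.2,83,-4,120,0,0,-48],[0.2,83,-4,120,0,0,-48],[0.2,83,-4,120,0,0,-48],[0.2,83,-4,120,0,0,-48],[0.2,83,-4,120,0,0,-48],[0.2,83,-4,120,0,0,-48]]]'; python3 d.py .472 .3585 .102; python3 look.py w2
```

```text
time: 4.0
ee_pos: [0.4716, 0.3604, 0.1595]
tool_rot: [[-0.279, 0.96, 0.001], [0.96, 0.279, -0.0], [-0.001, 0.0, -1.0]]
wrist_force: [-0.6, 0.5, 0.3]
opening: 0.0512
grasp_force: 0.0
4.0 [0.47163934 0.36043736 0.1594829 ] 106.20385926644184 shift mm [-1.93140648 -0.21767284 57.48381545]
[0.4716 0.3604 0.1595] [-24.6584  45.519  -30.5652  98.9779  31.3737  44.2721 -54.5195]
[0.4529 0.4262 0.2943]
blue_bolt_tab 0.7 [249.0, 204.6] 99 [0.447  0.3332 0.11  ]
blue_box 0.71 [214.8, 232.0] 28354 [0.4591 0.3469 0.07  ]
```

View pics/w2.png

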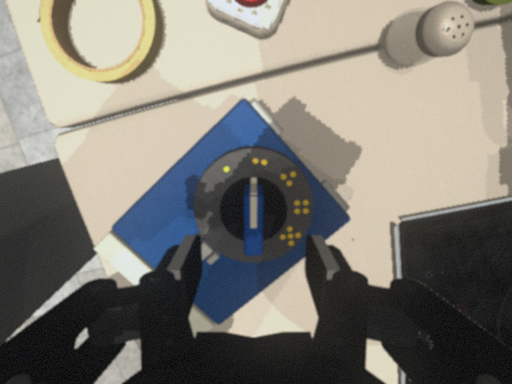

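```bash
python3 -m handwheel '[[[0.2,-2,0,30,0,0,0],[0.2,-2,0,57,0,0,0],[0.2,-2,0,57,0,0,0],[-1,-2,0,57,0,0,0],[-1,-2,0,57,0,0,0],[-1,-2,0,57,0,0,0],[-1,-2,0,57,0,0,0],[-1,-2,0,57,0,0,0]]]' 30
python3 - <<'E'
from h import *
s=ctrl.observe()
print(s['wrist_torque'],s['joint_positions'])
E
```

```text
time: 5.0
ee_pos: [0.472, 0.3599, 0.1039]
tool_rot: [[-0.281, 0.96, 0.001], [0.96, 0.281, 0.001], [0.001, 0.002, -1.0]]
wrist_force: [-2.6, -1.0, 5.7]
opening: 0.0115
grasp_force: 33.8
[-0.14392405  0.33902996  0.00332128] [-26.2802932   49.78947465 -27.52060626 101.03230667  35.07379647
  37.87243634 -57.48002677]
```

```bash
python3 -m handwheel '[[[-1,0,0,0,0,0,7],[-1,0,0,0,0,0,14],[-1,0,0,0,0,0,21],[-1,0,0,0,0,0,28],[-1,0,0,0,0,0,35],[-1,0,0,0,0,0,42],[-1,0,0,0,0,0,48],[-1,0,0,0,0,0,48],[-1,0,0,0,0,0,48]]]'
```

```text
time: 5.9
ee_pos: [0.4721, 0.3599, 0.1039]
tool_rot: [[0.525, 0.851, 0.002], [0.851, -0.525, 0.001], [0.002, 0.001, -1.0]]
wrist_force: [-1.8, -0.8, 7.0]
opening: 0.0117
grasp_force: 33.8
```

Turned; release, rise and look from further back.

```bash
python3 -m handwheel '[[[0,0,0,0,0,0,0],[0,0,0,0,0,0,0],[0,0,0,0,0,0,0],[0,-10,0,-50,0,0,0],[0,-60,0,-80,0,0,0],[0,-80,0,-100,0,0,0],[0,-80,0,-100,0,0,0],[0,-80,0,-100,0,0,0]]]'; python3 look.py w3
python3 - <<'E'
import cv2
i=cv2.imread('pics/w3.png');cv2.imwrite('pics/c3.png',cv2.resize(i[0:260,130:380],None,fx=2.3,fy=2.3,interpolation=cv2.INTER_CUBIC))
E
```

```text
time: 6.7
ee_pos: [0.4304, 0.2912, 0.2029]
tool_rot: [[0.525, 0.851, 0.002], [0.851, -0.525, 0.001], [0.002, 0.001, -1.0]]
wrist_force: [-0.2, 0.6, -1.1]
opening: 0.0427
grasp_force: 0.0
[0.4304 0.2912 0.2029] [-27.5896  35.2983 -18.5721 109.9149  17.6498  37.4301 -88.7788]
[0.466  0.3493 0.3378]
blue_dial_grip 0.92 [95.4, 250.4] 3025 [0.4698 0.3589 0.112 ]
blue_bolt_tab 0.96 [189.0, 253.1] 890 [0.4357 0.2999 0.11  ]
blue_box 0.73 [127.6, 249.2] 28594 [0.4558 0.3388 0.07  ]
```

View pics/c3.png

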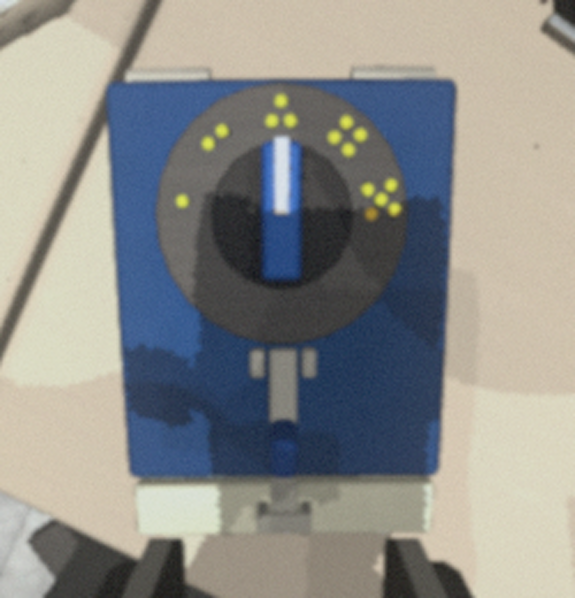

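```bash
python3 -m handwheel '[[[0,1,-1,50,0,0,0],[0,1,-1,90,0,0,0],[0,1,-1,105,0,0,0],[0,1,-1,105,0,0,0],[-1,1,-1,105,0,0,0],[-1,1,-1,105,0,0,0],[-1,1,-1,105,0,0,0],[-1,1,-1,105,0,0,0],[-1,1,-1,105,0,0,0]]]' 30
```

```text
time: 7.8
ee_pos: [0.4309, 0.2927, 0.0982]
tool_rot: [[0.525, 0.851, 0.003], [0.851, -0.525, 0.001], [0.003, 0.002, -1.0]]
wrist_force: [3.2, -1.2, 3.2]
opening: 0.0093
grasp_force: 35.1
```

```bash
python3 -m handwheel '[[[-1,4,0,0,0,0,0],[-1,8,0,0,0,0,0],[-1,12,0,0,0,0,0],[-1,15,0,0,0,0,0],[-1,17,0,0,0,0,0],[-1,19,0,0,0,0,0],[-1,19,0,0,0,0,0],[-1,19,0,0,0,0,0]]]'
```

```text
time: 8.6
ee_pos: [0.4403, 0.3081, 0.0982]
tool_rot: [[0.525, 0.851, 0.002], [0.851, -0.525, -0.0], [0.0, 0.002, -1.0]]
wrist_force: [1.9, -3.5, 6.4]
opening: 0.0091
grasp_force: 35.6
```

```bash
python3 -m handwheel '[[[0,0,0,0,0,0,0],[0,0,0,0,0,0,0],[0,0,0,0,0,0,0],[0,0,0,-30,0,0,0],[0,0,0,-70,0,0,0],[0,-20,0,-110,0,0,0],[0,-20,0,-110,0,0,0],[0,-20,0,-110,0,0,0]]]'; python3 look.py w4
python3 - <<'E'
import cv2
i=cv2.imread('pics/w4.png');cv2.imwrite('pics/c4.png',cv2.resize(i[0:260,130:380],None,fx=2.3,fy=2.3,interpolation=cv2.INTER_CUBIC))
E
```

```text
time: 9.4
ee_pos: [0.4289, 0.2916, 0.2079]
tool_rot: [[0.525, 0.851, 0.001], [0.851, -0.525, 0.001], [0.001, 0.0, -1.0]]
wrist_force: [0.0, -0.2, -0.6]
opening: 0.0426
grasp_force: 0.0
[0.4289 0.2916 0.2079] [-27.2941  34.8699 -19.221  109.7205  17.7264  38.2073 -89.009 ]
[0.4646 0.3497 0.3428]
blue_dial_grip 0.64 [92.5, 253.1] 2992 [0.4711 0.3602 0.112 ]
blue_bolt_tab 0.69 [175.9, 257.6] 745 [0.442  0.3062 0.11  ]
blue_bolt_tab 0.44 [125.8, 253.8] 27557 [0.4592 0.3399 0.11  ]
blue_box 0.75 [125.6, 255.7] 27689 [0.4598 0.3375 0.07  ]
```

View pics/c4.png

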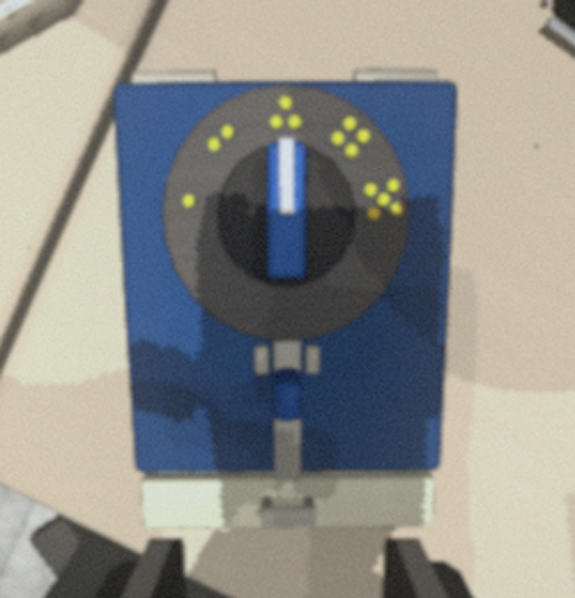

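The tab has moved up to crop (288,395), against the bolt guides. The pointer is still at the three dots, crop (287,140), and the gripper is clear of the box.

```bash
python3 -c "
from rig import ctrl
print(ctrl.hand_in())"
```

```text
the job is handed in; nothing more can be done
None
```

I turned the blue dial to the three-dot mark, drew its bolt about 18 mm to its stop, left the green box untouched, and handed the job in at about 9.5 s; the hand-in call returned no verdict.

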